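# Reload tested motors into the shipping rack in reverse order

## Task

The four small motors in the test rack have passed: move them all to the empty shipping rack in reverse order, so that the motor next to the test rack's black supply box goes into the shipping pocket farthest from the handle post, the next one into the pocket beside that, and so on, until the motor farthest from the supply box stands next to the handle post. Never tip a motor over on the way, and leave each standing flat on the floor of its own pocket.

Things in the scene. Friction and masses are not known exactly. Their poses are not given: they have to be found in the camera images.
- motor_stepper: square stepper motor, 42 x 42 mm, body 48 mm high, aluminium ends with a black middle, a thin shaft on top (66 mm overall), about 280 g. Grip on the flat sides. Starts upright in a test-rack pocket. Origin: centre of underside, z up; x axis within 0.15 rad of the test rack's at the start.
- motor_squat: squat round steel motor with a black top end, 44 mm diameter, body 48 mm high, a thin shaft on top (63 mm overall), about 250 g. Starts upright in a test-rack pocket. Origin: centre of underside, z up; x axis within 0.15 rad of the test rack's at the start.
- motor_geared: stepped motor: dark round gearbox 42 mm in diameter and 22 mm high below, a thinner steel can 30 mm in diameter above it up to 62 mm, two small brass tags on top (68 mm overall), about 220 g. Grip the thinner can. Starts upright in a test-rack pocket. Origin: centre of underside, z up; x axis within 0.15 rad of the test rack's at the start.
- motor_slim: tall slim round steel motor with a black foot, 30 mm diameter, body 68 mm high, a thin shaft on top (78 mm overall), about 180 g. Starts upright in a test-rack pocket. Origin: centre of underside, z up; x axis within 0.15 rad of the test rack's at the start.
- pocket_stepper: the fixed pocket of the test rack in which motor_stepper starts; all four look alike: grey plastic tray, 66 x 66 mm, 58 x 58 mm inside, 3 mm floor, rim 10 mm above the floor. Origin: centre of its underside, 12 mm above the bench and 3 mm below the pocket's floor; axes parallel to the test rack's.
- pocket_squat: the fixed pocket of the test rack in which motor_squat starts; all four look alike: grey plastic tray, 66 x 66 mm, 58 x 58 mm inside, 3 mm floor, rim 10 mm above the floor. Origin: centre of its underside, 12 mm above the bench and 3 mm below the pocket's floor; axes parallel to the test rack's.
- pocket_geared: the fixed pocket of the test rack in which motor_geared starts; all four look alike: grey plastic tray, 66 x 66 mm, 58 x 58 mm inside, 3 mm floor, rim 10 mm above the floor. Origin: centre of its underside, 12 mm above the bench and 3 mm below the pocket's floor; axes parallel to the test rack's.
- pocket_slim: the fixed pocket of the test rack in which motor_slim starts; all four look alike: grey plastic tray, 66 x 66 mm, 58 x 58 mm inside, 3 mm floor, rim 10 mm above the floor. Origin: centre of its underside, 12 mm above the bench and 3 mm below the pocket's floor; axes parallel to the test rack's.
- test_rack: fixed test rack, full at the start: aluminium base 78 x 335 mm, grey pockets, black supply box (60 mm high) at one end, y = +168 mm. Row of four pockets (58 mm square inside) at x = 0, y = +102, +34, -34, -102 mm; floors 15 mm above the bench, rims 10 mm higher. Origin on the bench under the row's middle; x across, y towards the box. Grip across it (along x): neighbours are about 25 mm apart.
- ship_rack: fixed shipping rack, empty at the start: wooden base 78 x 335 mm, wooden-rimmed pockets, upright steel handle post with a black ball (72 mm high) at one end, y = +168 mm. Row of four pockets (58 mm square inside) at x = 0, y = +102, +34, -34, -102 mm; floors 15 mm above the bench, rims 10 mm higher. Origin on the bench under the row's middle; x across, y towards the post.
Things that resemble listed ones, but are neither listed nor needed, are in the scene too. Leave any blue or orange look-alike of the motor_geared alone.

How it is judged:
By the outcome, as a careful person would: the job done as asked, in the order asked, and still so for the second after the job is handed in, with the robot touching nothing.
It also fails if it takes over 104 s, if anything falls off the work surface, if the arm or the gripper's body presses on something with over 40 N, if the wrist force passes 120 N, or if a joint passes its speed limit or range.

## Robot

A 6-joint arm with a two-finger parallel gripper is mounted at the origin on the work surface. World frame = base frame: x ahead of the robot, y to its left, z up, the work surface at z = 0. Lengths are in mm, angles in degrees, forces in N, time in s.
With the tool pointing down it reaches from about 350 to 850 mm from the base axis. Payload 8.1 kg.
Tool frame: the origin (TCP) lies at the very end of the fingers, on their centre line; the grasp point (between the pads) lies 19 mm behind it (r.grasp_offset is the distance from the TCP to the grasp point, in mm); z points along the fingers, y is the line along which they close (so a half turn about z gives the same grasp; the last joint's range is limited). The gripper opens to 85 mm and grips with 20 to 120 N. Pads are 22 mm wide; open, the fingers measure 114 mm over their backs; the gripper's body (76 mm by 85 mm) begins 54 mm behind the grasp point. The pads swing forward as they close: fully open they stand 13 mm farther back than shut.
Start: joints at [62.143, 7.471, 85.268, -0, 87.261, -4.893], TCP at [234.073, 552.463, 231.292] pointing down, gripper open.
Joint ranges: [-169.43, 169.43], [-51.17, 129.36], [1.28, 143.12], [-76.62, 256.62], [0, 156.53], [-152.29, 152.29]. Speed limits (degrees/s): [136.94, 136.94, 159.86, 180, 180, 180].

## Interface

Orientations are given as [roll, pitch, yaw] about the fixed x, y, z axes, in that order (R = Rz(yaw) Ry(pitch) Rx(roll)).
In Python, from bench import r gives the robot as it stands.
- The arm moves only by the tool carry_out, never from a script. Its argument "commands" is a list of rows, each an object with "jaw": the finger opening in m, from 0 to 0.0854; "translation": the shift along the tool's x, y, z in m, a list of three; "spin": the turn about the tool's z in rad. A call has exactly 8 rows; each row shifts and turns the commanded pose from where the row before left it, along the tool's axes as they then stand; what a row does not reach is not made up. A row lasts 1/12 s, in which the tool goes at most 41.7 mm and 7.16 degrees, less where a joint would pass 70% of its speed; a pose out of reach is approached as far as the arm can. A call is refused whole if a number of a shift passes 0.0417 or a number of a turn 0.125, either way. A call with a gripper value outside its range is refused whole. The fingers move at their own pace and stop on an object; "squeeze" is the grip in N (left out, the last holds). Time passes only in rows, so rows that do not move let the fingers close, or fill a call up. It gives the time, the measured TCP pose, the force, the opening and the grip force at its end, in the units of the state.
- r.sense(): the state, without advancing time (a new reading comes with each control period).
- r.snapshot(name): name is "scene" or "side" or "wrist"; returns a dict with "pixels" (384x512x3 uint8, blue, green, red), "K" (3x3 intrinsics, pixels), "extrinsics" (4x4, takes a point from camera to world coordinates). Camera axes: x right, y down, z forward; pixel columns grow to the right and rows downward; lengths in mm; the calibration is good to about 2 mm. A picture is of the moment at which its call begins. There is no depth.
- r.hand_in(): hands the job in; it is judged then, once.
Trained networks look in a picture, given as the dict that the camera call returned (one of the last four; its "shot" number tells which), for a name from the list of things; names that differ only in an ending like _2 or _b are one class to them, and where a whole thing is asked for, a point or a joint stands for the part that bears it (a point fixed in the world has none). Each returns a list of dicts, best first, with "score" (0 to 1); they miss things now and then, are a little off and sometimes report something else, mostly with a low value. They report only what shows in the picture. A call takes as long as a camera call. They do not tell look-alikes from the thing itself.
- r.spot_in(picture, target): "xy" ([column, row] in pixels, amid what is visible of it).
- r.regions_of(picture, target): "pixels" (384x512 bool, what is visible of it) and "xy" ([column, row] in pixels, amid what is visible of it).
- r.landmark_of(picture, target): "xy" ([column, row] in pixels: a listed point, or the origin of a listed thing).
The state is a dict: "time": time; "joint_pos": joint angles; "qd": joint speeds; "joint_efforts": joint torques, N m; "tool_pos": TCP position; "tcp_rot": TCP orientation; "ft_force": force on the tool from outside, world axes, zero at the start; "wrist_torque": the same for the moment, N m; "finger_gap": finger opening in mm; "grip_force": force on a finger pad.
Only numpy, scipy, OpenCV 4.12 (cv2) and the standard library are available. Lean on these libraries where they do the work, as an engineer would, in place of code of your own. Each camera call takes 0.05 s, during which the arm holds its last target. There are 200 camera calls.

## Working session

There is one attempt and no reset: what is moved stays moved. The work goes in short steps, Python scripts to look and compute and a tool call to move; the robot and the scene stay as the last step left them, time stands still between calls to the robot, and variables do not carry over. Pictures are saved under pics/ and viewed, at most 14 in all, crops included, and the job is handed in when it is done.

Besides the shell and the picture viewer there is one more tool, called after ">>>" as name([rows], argument=value, ...), one row to a line, values as JSON. carry_out: Moves the arm, as the interface text tells. Its arguments: {"type":"object","properties":{"commands":{"type":"array","items":{"type":"object","properties":{"jaw":{"type":"number"},"translation":{"type":"array","items":{"type":"number"}},"spin":{"type":"number"}}}},"squeeze":{"type":"number"}},"required":["commands"]}

```bash
mkdir -p pics; ls
python3 - <<'E'
from bench import r
import cv2
for n in ("scene","side"):
    p=r.snapshot(n); cv2.imwrite(f"pics/{n}0.png",p["pixels"])
    print(n,p["K"].tolist(),p["extrinsics"].round(3).tolist())
    for t in ["motor_stepper","motor_squat","motor_geared","motor_slim","test_rack","ship_rack"]:
        print(t,[(d["xy"],round(d["score"],2)) for d in r.landmark_of(p,t)])
print(r.sense())
E
```

```text
pics
scene [[436.3252243894748, 0.0, 252.74781519618514], [0.0, 436.3252243894748, 179.70929461877546], [0.0, 0.0, 1.0]] [[-0.161, 0.708, -0.687, 1195.269], [0.987, 0.106, -0.121, 87.248], [-0.013, -0.698, -0.716, 689.252], [0.0, 0.0, 0.0, 1.0]]
motor_stepper [([174.2, 179.1], 0.77), ([150.6, 171.5], 0.26)]
motor_squat [([206.4, 187.3], 0.66)]
motor_geared [([107.1, 225.6], 0.93), ([154.7, 141.7], 0.61), ([151.0, 168.2], 0.57)]
motor_slim [([120.4, 165.6], 0.72), ([151.0, 168.1], 0.33)]
test_rack [([166.2, 174.1], 0.95)]
ship_rack [([370.4, 195.6], 0.93)]
side [[462.83536029415137, 0.0, 251.26599356117273], [0.0, 462.83536029415137, 189.70281376293332], [0.0, 0.0, 1.0]] [[0.996, -0.04, 0.083, 465.309], [-0.091, -0.558, 0.825, -1025.149], [0.013, -0.829, -0.559, 738.872], [0.0, 0.0, 0.0, 1.0]]
motor_stepper [([257.1, 244.2], 0.61), ([252.1, 288.2], 0.61), ([259.5, 227.1], 0.58)]
motor_squat [([257.0, 227.3], 0.86)]
motor_geared [([327.6, 276.2], 0.68), ([210.6, 284.1], 0.57), ([259.3, 264.2], 0.52)]
motor_slim [([255.3, 286.7], 0.93)]
test_rack [([251.0, 288.4], 0.74), ([256.4, 258.2], 0.65)]
ship_rack [([238.5, 166.0], 0.78)]
{'time': 0.7, 'joint_pos': array([ 6.21420225e+01,  7.46787326e+00,  8.52668413e+01,  3.35928034e-04,
        8.72607209e+01, -4.89331403e+00]), 'qd': array([-0.01109101,  0.11950985, -0.00492359, -0.06685487,  0.06106777,
        0.13631012]), 'joint_efforts': array([ 2.21684149e-04, -5.69132602e+01, -5.00754833e+01, -3.79584253e-04,
        6.99807606e-04, -1.19858694e-06]), 'tool_pos': array([234.08749899, 552.47404391, 231.33578055]), 'tcp_rot': array([1.79995423e+02, 5.50418735e-05, 1.57035320e+02]), 'ft_force': array([-0.84047646, -0.40484286,  0.27023918]), 'wrist_torque': array([-0.04576583,  0.00454281,  0.02177797]), 'grip_force': 0.0, 'finger_gap': 85.61525858806534}
```

View pics/scene0.png

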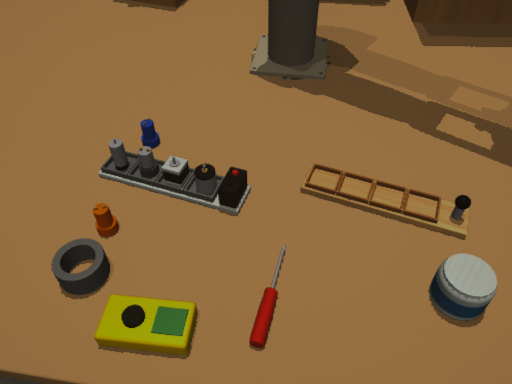

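View pics/side0.png

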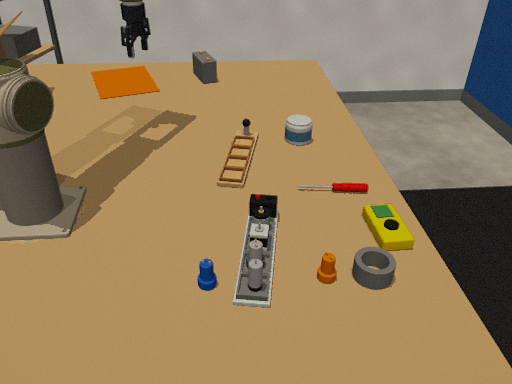

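```bash
cat > h.py <<'E'
import numpy as np
def ray(p,xy):
    d=np.linalg.inv(p["K"])@[xy[0],xy[1],1.]; E=np.array(p["extrinsics"])
    d=E[:3,:3]@d; return E[:3,3],d/np.linalg.norm(d)
def atz(p,xy,z):
    o,d=ray(p,xy); return (o+d*(z-o[2])/d[2]).round(1)
def tri(obs):
    A=np.zeros((3,3));b=np.zeros(3)
    for p,xy in obs:
        o,d=ray(p,xy);M=np.eye(3)-np.outer(d,d);A+=M;b+=M@o
    X=np.linalg.solve(A,b)
    e=[np.linalg.norm((np.eye(3)-np.outer(d,d))@(X-o)) for o,d in (ray(p,q) for p,q in obs)]
    return X.round(1),np.round(e,1)
def proj(p,X):
    E=np.array(p["extrinsics"]);c=p["K"]@(E[:3,:3].T@(np.array(X,float)-E[:3,3]));return (c[:2]/c[2]).round(1)
E
python3 - <<'E'
from bench import r
from h import *
s=r.snapshot("scene");d=r.snapshot("side");w=r.snapshot("wrist")
print("test",tri([(s,(166.2,174.1)),(d,(256.4,258.2))]),"ship",tri([(s,(370.4,195.6)),(d,(238.5,166))]))
for n,xy in dict(slim=(120.4,165.6),geared=(151,168.2),stepper=(174.2,179.1),squat=(206.4,187.3)).items(): print(n,atz(s,xy,15))
print("post base",atz(s,(457,218),15),"ship low end",atz(s,(303,192),15))
print("blue",atz(s,(151,143),0),"orange",atz(s,(107,230),0))
E=w["extrinsics"]; R=E[:3,:3]; st=r.sense()
print(w["K"],E.round(3),st["tool_pos"],st["tcp_rot"])
E
```

```text
test (array([ 556.8, -222.7,    6.3]), array([5.1, 5.1])) ship (array([544.8, 222.4,  -7.4]), array([7.2, 7.2]))
slim [ 548.4 -327.2   15. ]
geared [ 546.3 -256.4   15. ]
stepper [ 571.4 -195.5   15. ]
squat [ 584.8 -120.6   15. ]
post base [592.1 388.8  15. ] ship low end [567.8  83.2  15. ]
blue [ 447.9 -292.1    0. ] orange [ 714.9 -294.2   -0. ]
[[279.15084849   0.         255.58640907]
 [  0.         279.15084849 189.23396597]
 [  0.           0.           1.        ]] [[ 3.90000e-01  8.86000e-01  2.52000e-01  1.70945e+02]
 [ 9.21000e-01 -3.75000e-01 -1.06000e-01  5.80063e+02]
 [ 0.00000e+00  2.73000e-01 -9.62000e-01  3.74439e+02]
 [ 0.00000e+00  0.00000e+00  0.00000e+00  1.00000e+00]] [234.06977675 552.47846903 231.318976  ] [1.79998288e+02 5.71980224e-04 1.57037981e+02]
```

>>> carry_out([
  {"spin": 0.12},
  {"spin": 0.12},
  {"spin": 0.12},
  {"spin": 0.12},
  {"spin": 0.12},
  {"spin": 0.12},
  {"spin": 0.12},
  {"spin": 0.12},
])

```text
invalid input
```

>>> carry_out([
  {"spin": 0.096},
  {"spin": 0.096},
  {"spin": 0.096},
  {"spin": 0.096},
  {"translation": [-0.0208,0.0338,0]},
  {"translation": [-0.0208,0.0338,0]},
  {"translation": [-0.0208,0.0338,0]},
  {"translation": [-0.0208,0.0338,0]},
])

```text
invalid input
```

>>> carry_out([
  {"translation": [-0.0208,0.0338,0]},
  {"translation": [-0.0208,0.0338,0]},
  {"translation": [-0.0208,0.0338,0]},
  {"translation": [-0.0208,0.0338,0]},
  {"translation": [-0.0208,0.0338,0]},
  {"translation": [-0.0208,0.0338,0]},
  {"translation": [-0.0208,0.0338,0]},
  {"translation": [0,0,0]},
])

```text
invalid input
```

Run:
```python
from bench import r
from h import *
import cv2
w=r.snapshot("wrist"); cv2.imwrite("pics/w1.png",w["pixels"])
import pickle; pickle.dump(w,open("w1.pkl","wb"))
for d in r.landmark_of(w,"ship_rack"): print(d["xy"],d["score"],atz(w,d["xy"],0))
s=r.sense();print(s["tool_pos"],s["tcp_rot"],w["extrinsics"].round(3))
```

```text
[234.07976946 552.47301204 231.29012585] [1.79999773e+02 2.97947901e-04 1.57035670e+02] [[ 3.90000e-01  8.86000e-01  2.52000e-01  1.70944e+02]
 [ 9.21000e-01 -3.75000e-01 -1.06000e-01  5.80062e+02]
 [ 0.00000e+00  2.73000e-01 -9.62000e-01  3.74435e+02]
 [ 0.00000e+00  0.00000e+00  0.00000e+00  1.00000e+00]]
```

View pics/w1.png

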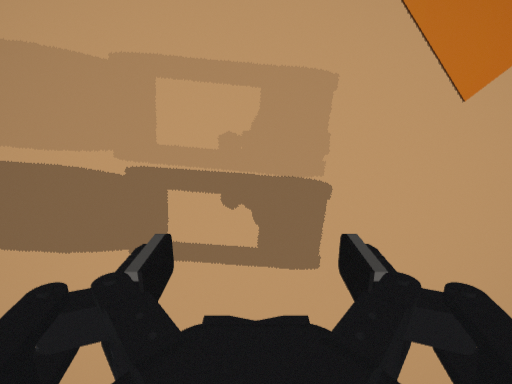

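>>> carry_out([
  {"jaw": 0.085,"translation": [0,0,0],"spin": 0.12},
  {"jaw": 0.085,"translation": [0,0,0],"spin": 0.12},
  {"jaw": 0.085,"translation": [0,0,0],"spin": 0.12},
  {"jaw": 0.085,"translation": [0,0,0],"spin": 0.12},
  {"jaw": 0.085,"translation": [0,0,0],"spin": 0.12},
  {"jaw": 0.085,"translation": [0,0,0],"spin": 0.12},
  {"jaw": 0.085,"translation": [0,0,0],"spin": 0.12},
  {"jaw": 0.085,"translation": [0,0,0],"spin": 0.12},
], squeeze=40)

```text
time: 1.62
tool_pos: [234.1, 552.5, 231.3]
tcp_rot: [180.0, -0.0, 101.7]
ft_force: [1.1, 0.2, -0.6]
finger_gap: 85.1
grip_force: 0.0
```

>>> carry_out([
  {"jaw": 0.085,"translation": [0,0,0],"spin": 0.096},
  {"jaw": 0.085,"translation": [0,0,0],"spin": 0.096},
  {"jaw": 0.085,"translation": [0,0,0],"spin": 0.096},
  {"jaw": 0.085,"translation": [0,0,0],"spin": 0.096},
  {"jaw": 0.085,"translation": [-0.0259,0.0317,-0.0058],"spin": 0},
  {"jaw": 0.085,"translation": [-0.0259,0.0317,-0.0058],"spin": 0},
  {"jaw": 0.085,"translation": [-0.0259,0.0317,-0.0058],"spin": 0},
  {"jaw": 0.085,"translation": [-0.0259,0.0317,-0.0058],"spin": 0},
])

```text
time: 2.28
tool_pos: [341.6, 427.2, 254.8]
tcp_rot: [180.0, -0.0, 80.1]
ft_force: [0.4, 0.3, 0.1]
finger_gap: 85.5
grip_force: 0.0
```

>>> carry_out([
  {"jaw": 0.085,"translation": [-0.0259,0.0317,-0.0058],"spin": 0},
  {"jaw": 0.085,"translation": [-0.0259,0.0317,-0.0058],"spin": 0},
  {"jaw": 0.085,"translation": [-0.0259,0.0317,-0.0058],"spin": 0},
  {"jaw": 0.085,"translation": [-0.0259,0.0317,-0.0058],"spin": 0},
  {"jaw": 0.085,"translation": [-0.0259,0.0317,-0.0058],"spin": 0},
  {"jaw": 0.085,"translation": [-0.0259,0.0317,-0.0058],"spin": 0},
  {"jaw": 0.085,"translation": [-0.0259,0.0317,-0.0058],"spin": 0},
  {"jaw": 0.085,"translation": [-0.0259,0.0317,-0.0058],"spin": 0},
])

```text
time: 2.95
tool_pos: [556.0, 178.7, 301.4]
tcp_rot: [180.0, -0.0, 80.0]
ft_force: [1.0, 0.5, 0.3]
finger_gap: 84.8
grip_force: 0.0
```

Run:
```python
from bench import r
from h import *
import cv2,pickle
r.snapshot("wrist");w=r.snapshot("wrist"); cv2.imwrite("pics/w2.png",w["pixels"])
pickle.dump(w,open("w2.pkl","wb"))
for d in r.landmark_of(w,"ship_rack"): print(d["xy"],d["score"],atz(w,d["xy"],0))
s=r.sense();print(s["tool_pos"],s["tcp_rot"],w["extrinsics"].round(3))
```

```text
[237.5, 122.6] 0.95 [543.8 227.1   0. ]
[556.67484404 177.78234422 301.12006533] [1.79959697e+02 7.47367603e-03 7.97644268e+01] [[ 9.84000e-01 -1.73000e-01 -4.30000e-02  5.72087e+02]
 [-1.78000e-01 -9.46000e-01 -2.71000e-01  2.41494e+02]
 [ 6.00000e-03  2.74000e-01 -9.62000e-01  4.45126e+02]
 [ 0.00000e+00  0.00000e+00  0.00000e+00  1.00000e+00]]
```

View pics/w2.png

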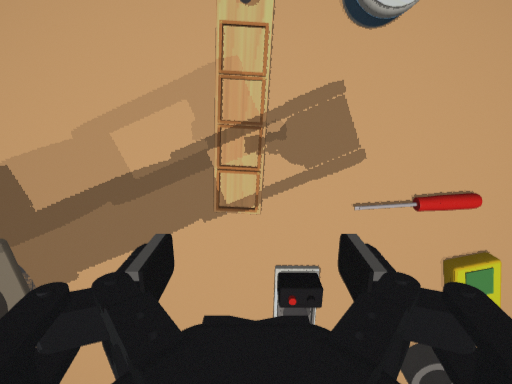

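Run:
```python
import cv2
i=cv2.imread("pics/w2.png")[0:220,190:300]
j=cv2.imread("pics/scene0.png")[155:240,290:480]
a=cv2.resize(i,None,fx=2.7,fy=2.7,interpolation=cv2.INTER_CUBIC); a=cv2.resize(i,(300,600),interpolation=cv2.INTER_CUBIC)
b=cv2.resize(j,(500,224),interpolation=cv2.INTER_CUBIC)
import numpy as np
c=np.zeros((600,800,3),np.uint8);c[:,:300]=a;c[:224,300:]=b
cv2.imwrite("pics/c1.png",c)
```

```text
(no output)
```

View pics/c1.png

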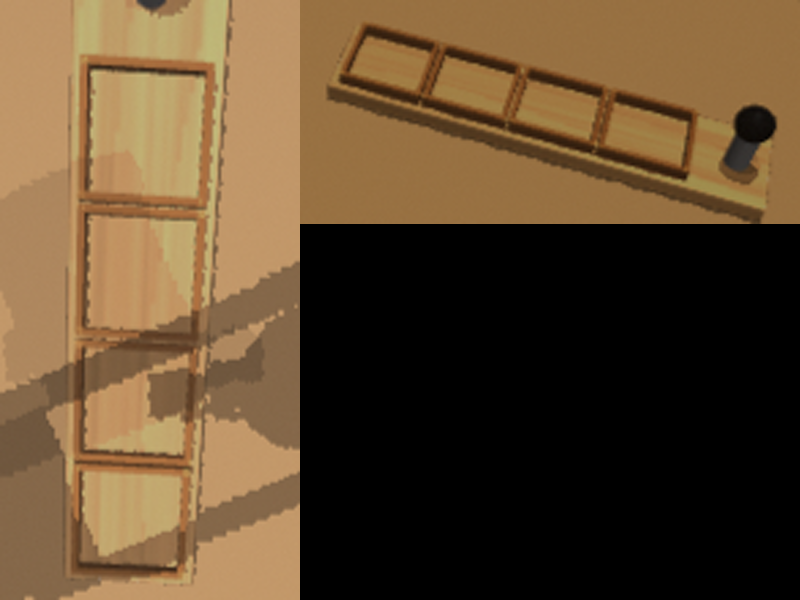

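```bash
cat >> h.py <<'E'
from scipy.optimize import least_squares
def fitrack(obs,x0,z=None):
    # obs: (pic, xy, local xyz)
    def f(q):
        c,s=np.cos(q[2]),np.sin(q[2]); e=[]
        for p,xy,L in obs:
            e+=list(proj(p,[q[0]+c*L[0]-s*L[1],q[1]+s*L[0]+c*L[1],L[2]+q[3]])-xy)
        return np.array(e)
    def proj(p,X):
        E=np.array(p["extrinsics"]);k=p["K"]@(E[:3,:3].T@(np.array(X,float)-E[:3,3]));return k[:2]/k[2]
    o=least_squares(f,x0,x_scale=[1,1,.01,1],loss="soft_l1"); return o.x,o.fun.reshape(-1,2).round(1)
E
python3 - <<'E'
from bench import r
from h import *
import pickle
w=pickle.load(open("w2.pkl","rb")); s=r.snapshot("scene")
A=[(w,(220.1,22),(-33,135,25)),(w,(268.5,23.5),(33,135,25)),(w,(216.4,209),(-33,-135,25)),(w,(258.2,209.7),(33,-135,25))]
B=[(s,(314.7,164.1),(-33,-135,25)),(s,(440.8,196),(-33,135,25)),(s,(306,182.4),(33,-135,25))]
for o in (A,A+B,B):
    q,e=fitrack(o,[555,225,-.1,0]);print(q[:2].round(1),np.degrees(q[2]).round(2),q[3].round(1),e.tolist())
E
```

```text
[549.  224.4] -13.17 -7.2 [[-0.2, -0.8], [-0.1, 0.6], [0.8, -0.5], [-0.4, 0.7]]
[548.7 224.4] -13.27 -3.7 [[-0.6, -1.5], [-0.0, -0.0], [0.2, 0.2], [-0.7, 1.5], [-0.6, -0.2], [0.7, 1.8], [-1.1, 1.5]]
[538.1 226.4] -12.85 -10.7 [[0.1, -0.8], [-0.1, 0.0], [0.0, 0.7]]
```

>>> carry_out([
  {"jaw": 0.085,"translation": [-0.0365,0.0064,0],"spin": 0},
  {"jaw": 0.085,"translation": [-0.0365,0.0064,0],"spin": 0},
  {"jaw": 0.085,"translation": [-0.0365,0.0064,0],"spin": 0},
  {"jaw": 0.085,"translation": [-0.0365,0.0064,0],"spin": 0},
  {"jaw": 0.085,"translation": [-0.0365,0.0064,0],"spin": 0},
  {"jaw": 0.085,"translation": [-0.0365,0.0064,0],"spin": 0},
  {"jaw": 0.085,"translation": [-0.0365,0.0064,0],"spin": 0},
  {"jaw": 0.085,"translation": [-0.0365,0.0064,0],"spin": 0},
])

```text
time: 3.82
tool_pos: [554.3, -115.8, 300.9]
tcp_rot: [180.0, -0.0, 80.2]
ft_force: [0.5, 0.8, -0.0]
finger_gap: 84.9
grip_force: 0.0
```

>>> carry_out([
  {"jaw": 0.085,"translation": [-0.0365,0.0064,0],"spin": 0},
  {"jaw": 0.085,"translation": [-0.0365,0.0064,0],"spin": 0},
  {"jaw": 0.085,"translation": [-0.0365,0.0064,0],"spin": 0},
  {"jaw": 0.085,"translation": [-0.0365,0.0064,0],"spin": 0},
  {"jaw": 0.085,"translation": [0,0,0],"spin": 0},
  {"jaw": 0.085,"translation": [0,0,0],"spin": 0},
  {"jaw": 0.085,"translation": [0,0,0],"spin": 0},
  {"jaw": 0.085,"translation": [0,0,0],"spin": 0},
])

```text
time: 4.48
tool_pos: [555.1, -262.2, 300.9]
tcp_rot: [-180.0, -0.0, 80.2]
ft_force: [-0.4, 0.6, 0.3]
finger_gap: 84.7
grip_force: 0.0
```

Run:
```python
from bench import r
from h import *
import cv2,pickle
w=r.snapshot("wrist"); i=w["pixels"].copy()
pickle.dump(w,open("w3.pkl","wb"))
for k,t in enumerate(["motor_stepper","motor_squat","motor_geared","motor_slim","test_rack"]):
    for d in r.landmark_of(w,t): print(t,d["xy"],d["score"],atz(w,d["xy"],15))
c=np.zeros((600,800,3),np.uint8);c[:,:300]=cv2.resize(i[0:240,190:310],(300,600),interpolation=cv2.INTER_CUBIC)
c[:384,300:]=cv2.resize(i,(500,384));cv2.imwrite("pics/w3.png",c)
s=r.sense();print(s["tool_pos"],s["tcp_rot"],w["extrinsics"].round(3))
```

```text
motor_stepper [256.2, 104.9] 0.81 [ 570.2 -186.1   15. ]
motor_squat [255.3, 55.0] 0.82 [ 580.4 -119.6   15. ]
motor_geared [252.8, 152.8] 0.83 [ 553.  -254.8   15. ]
motor_geared [192.0, 184.3] 0.8 [ 449.2 -287.6   15. ]
motor_geared [351.4, 155.0] 0.61 [ 702.5 -284.2   15. ]
motor_geared [256.3, 60.6] 0.48 [ 580.5 -127.    15. ]
motor_slim [254.8, 192.8] 0.86 [ 545.  -318.6   15. ]
motor_slim [253.4, 55.1] 0.7 [ 577.7 -119.3   15. ]
[ 554.97060377 -263.40616045  301.12888958] [1.79980765e+02 4.60018354e-03 8.00948434e+01] [[ 9.85000e-01 -1.65000e-01 -4.40000e-02  5.67076e+02]
 [-1.71000e-01 -9.48000e-01 -2.67000e-01 -1.93819e+02]
 [ 2.00000e-03  2.71000e-01 -9.63000e-01  4.44099e+02]
 [ 0.00000e+00  0.00000e+00  0.00000e+00  1.00000e+00]]
```

View pics/w3.png

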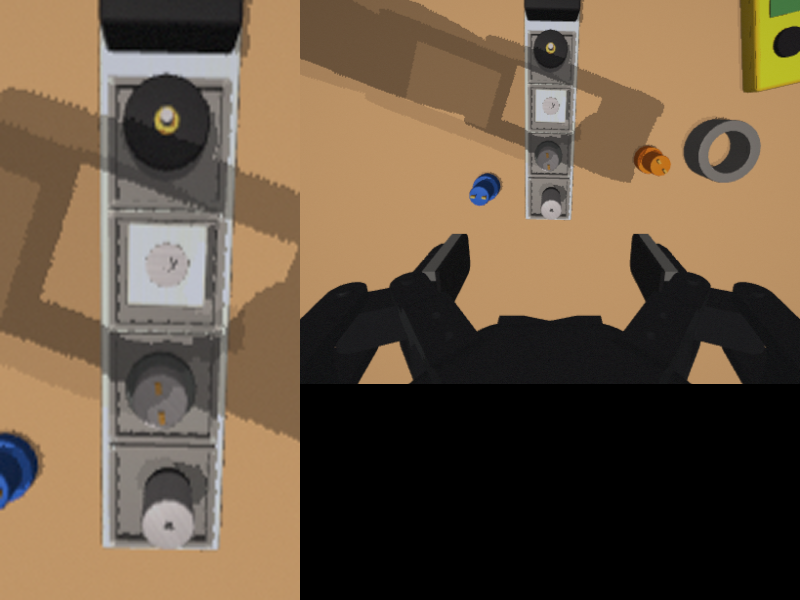

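Run:
```python
from h import *
import pickle
w=pickle.load(open("w3.pkl","rb"))
A=[(w,(233.6,30.8),(-33,135,25)),(w,(282.8,31.2),(33,135,25)),(w,(231.2,218.4),(-33,-135,25)),(w,(276.8,219.2),(33,-135,25))]
q,e=fitrack(A,[560,-220,-.1,0]);print(q[:2].round(1),np.degrees(q[2]).round(2),q[3].round(1),e.tolist())
R=lambda q,y:[round(q[0]-np.sin(q[2])*y,1),round(q[1]+np.cos(q[2])*y,1)]
M=dict(squat=((256.4,49.2),63),stepper=((256.8,105.2),63),geared=((254.4,159.2),77),slim=((256.8,210),83))
for (n,(xy,z)),y in zip(M.items(),(102,34,-34,-102)): print(n,"top",atz(w,xy,z),"pocket",R(q,y))
for y in(-102,-34,34,102):print("ship",R([549,224.5,np.radians(-13.2)],y))
```

```text
[ 563.3 -225.7] -10.92 1.3 [[-0.0, -0.4], [-0.0, 0.2], [2.8, 0.2], [-1.6, 0.0]]
squat top [ 581.4 -121.7   63. ] pocket [np.float64(582.7), np.float64(-125.5)]
stepper top [ 570.6 -187.4   63. ] pocket [np.float64(569.8), np.float64(-192.3)]
geared top [ 555.7 -254.7   77. ] pocket [np.float64(556.9), np.float64(-259.0)]
slim top [ 547.  -323.5   83. ] pocket [np.float64(544.0), np.float64(-325.8)]
ship [np.float64(525.7), np.float64(125.2)]
ship [np.float64(541.2), np.float64(191.4)]
ship [np.float64(556.8), np.float64(257.6)]
ship [np.float64(572.3), np.float64(323.8)]
```

>>> carry_out([
  {"jaw": 0.085,"translation": [0.0206,0.0002,0.024],"spin": 0},
  {"jaw": 0.085,"translation": [0.0206,0.0002,0.024],"spin": 0},
  {"jaw": 0.085,"translation": [0.0206,0.0002,0.024],"spin": 0},
  {"jaw": 0.085,"translation": [0.0206,0.0002,0.024],"spin": 0},
  {"jaw": 0.085,"translation": [0.0206,0.0002,0.024],"spin": 0},
  {"jaw": 0.085,"translation": [0.0206,0.0002,0.024],"spin": 0},
  {"jaw": 0.085,"translation": [0.0206,0.0002,0.024],"spin": 0},
  {"jaw": 0.085,"translation": [0,0,0],"spin": 0},
])

```text
time: 5.45
tool_pos: [578.1, -117.7, 126.8]
tcp_rot: [-179.5, -0.1, 80.2]
ft_force: [-1.6, 0.3, -2.0]
finger_gap: 85.2
grip_force: 0.0
```

```bash
cat > look.py <<'E'
import sys,cv2,pickle
from bench import r
from h import *
name=sys.argv[1]; ts=sys.argv[2:]
w=r.snapshot("wrist"); pickle.dump(w,open(name+".pkl","wb")); cv2.imwrite(f"pics/{name}.png",w["pixels"])
for t in ts:
    for d in r.landmark_of(w,t): print(t,d["xy"],round(d["score"],2),"z15",atz(w,d["xy"],15))
s=r.sense();print(s["tool_pos"].round(1),s["tcp_rot"].round(2),s["finger_gap"].round(1))
E
python3 look.py w4 motor_squat motor_stepper
```

```text
motor_squat [256.9, 189.3] 0.65 z15 [ 578.6 -119.9   15. ]
motor_stepper [259.0, 254.7] 0.92 z15 [ 569.  -188.2   15. ]Traceback (most recent call last):
  File "look.py", line 8, in <module>
    s=r.sense();print(s["tool_pos"].round(1),s["tcp_rot"].round(2),s["finger_gap"].round(1))
                                                                   ^^^^^^^^^^^^^^^^^^^^^
AttributeError: 'float' object has no attribute 'round'
```

View pics/w4.png

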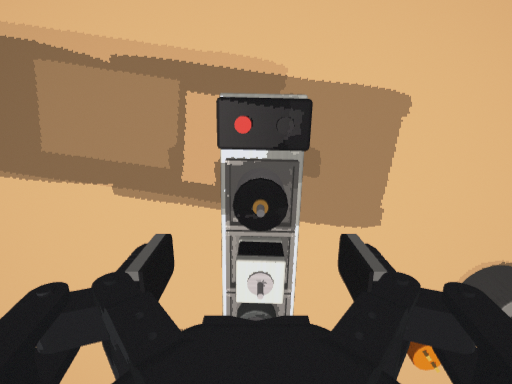

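```bash
sed -i 's/s\["finger_gap"\].round(1)/round(s["finger_gap"],1)/' look.py
python3 - <<'E'
from h import *
from bench import r
import pickle
a=pickle.load(open("w3.pkl","rb"));b=pickle.load(open("w4.pkl","rb"))
print(tri([(a,(256.4,49.2)),(b,(260.5,204))]),tri([(a,(256.8,105.2)),(b,(261,279))]))
print(atz(b,(260.5,204),63),atz(b,(261,279),63))
A=[(b,(225,161),(-29,131,25)),(b,(298,160),(29,131,25)),(b,(227,229),(-33,69,25)),(b,(299,230),(33,69,25))]
q,e=fitrack(A,[560,-220,-.18,0]);print(q,e.tolist(),np.degrees(q[2]))
s=r.sense();print(s["tool_pos"],s["tcp_rot"],proj(b,s["tool_pos"]))
E
```

```text
(array([ 581.5, -120.7,   57.9]), array([0.1, 0.1])) (array([ 570.6, -187.4,   59.3]), array([0., 0.]))
[ 581.7 -119.    63. ] [ 571. -185.   63.]
[ 5.67254569e+02 -2.18405245e+02 -1.62108119e-01  1.57207369e+01] [[2.3, -0.3], [-0.7, 0.2], [-1.7, 0.8], [0.6, -0.6]] -9.288111035444272
[ 581.27578836 -122.45401367  133.42324519] [1.79983065e+02 2.24138452e-02 8.00803854e+01] [262.1 251.7]
```

>>> carry_out([
  {"jaw": 0.085,"translation": [0.002,0,0.026],"spin": 0},
  {"jaw": 0.085,"translation": [0,0,0.026],"spin": 0},
  {"jaw": 0.085,"translation": [0,0,0.026],"spin": 0},
  {"jaw": 0.085,"translation": [0,0,0.026],"spin": 0},
  {"jaw": 0.085,"translation": [0,0,0],"spin": 0},
  {"jaw": 0.085,"translation": [0,0,0],"spin": 0},
  {"jaw": 0.03,"translation": [0,0,0],"spin": 0},
  {"jaw": 0.03,"translation": [0,0,0],"spin": 0},
], squeeze=40)

```text
time: 6.27
tool_pos: [583.7, -121.5, 32.1]
tcp_rot: [179.7, 0.0, 80.0]
ft_force: [-0.2, -1.3, -0.0]
finger_gap: 63.6
grip_force: 0.0
```

>>> carry_out([
  {"jaw": 0.03,"translation": [0,0,0],"spin": 0},
  {"jaw": 0.03,"translation": [0,0,0],"spin": 0},
  {"jaw": 0.03,"translation": [0,0,0],"spin": 0},
  {"jaw": 0.03,"translation": [0,0,0],"spin": 0},
  {"jaw": 0.03,"translation": [0,0,0],"spin": 0},
  {"jaw": 0.03,"translation": [0,0,0],"spin": 0},
  {"jaw": 0.03,"translation": [0,0,0],"spin": 0},
  {"jaw": 0.03,"translation": [0,0,0],"spin": 0},
])

```text
time: 6.93
tool_pos: [582.9, -121.0, 31.4]
tcp_rot: [179.8, 0.0, 80.0]
ft_force: [-2.9, 0.6, 8.5]
finger_gap: 43.0
grip_force: 40.1
```

>>> carry_out([
  {"jaw": 0.03,"translation": [0,0,-0.01],"spin": 0},
  {"jaw": 0.03,"translation": [0,0,-0.02],"spin": 0},
  {"jaw": 0.03,"translation": [0,0,-0.03],"spin": 0},
  {"jaw": 0.03,"translation": [0,0,-0.03],"spin": 0},
  {"jaw": 0.03,"translation": [0.015,-0.006,0],"spin": 0},
  {"jaw": 0.03,"translation": [0.031,-0.0132,0],"spin": 0},
  {"jaw": 0.03,"translation": [0.031,-0.0132,0],"spin": 0},
  {"jaw": 0.03,"translation": [0.031,-0.0132,0],"spin": 0},
])

```text
time: 7.6
tool_pos: [554.8, -5.0, 119.6]
tcp_rot: [180.0, -0.0, 80.0]
ft_force: [-0.2, 0.5, -2.1]
finger_gap: 43.0
grip_force: 41.3
```

>>> carry_out([
  {"jaw": 0.03,"translation": [0.031,-0.0132,0],"spin": 0},
  {"jaw": 0.03,"translation": [0.031,-0.0132,0],"spin": 0},
  {"jaw": 0.03,"translation": [0.031,-0.0132,0],"spin": 0},
  {"jaw": 0.03,"translation": [0.0314,-0.0136,0],"spin": 0},
  {"jaw": 0.03,"translation": [0,0,0],"spin": 0.028},
  {"jaw": 0.03,"translation": [0,0,0],"spin": 0.028},
  {"jaw": 0.03,"translation": [0,0,0],"spin": 0},
  {"jaw": 0.03,"translation": [0,0,0],"spin": 0},
])

```text
time: 8.27
tool_pos: [524.2, 125.9, 119.2]
tcp_rot: [180.0, -0.0, 76.9]
ft_force: [0.7, -0.9, -2.9]
finger_gap: 42.9
grip_force: 41.3
```

```bash
python3 look.py w5 ship_rack motor_squat
```

```text
ship_rack [254.1, 71.3] 0.6 z15 [546.4 224.   15. ]
motor_squat [253.6, 225.6] 0.91 z15 [514.7  90.8  15. ]
[524.4 125.2 119. ] [180.    -0.    76.82] 42.7
```

View pics/w5.png

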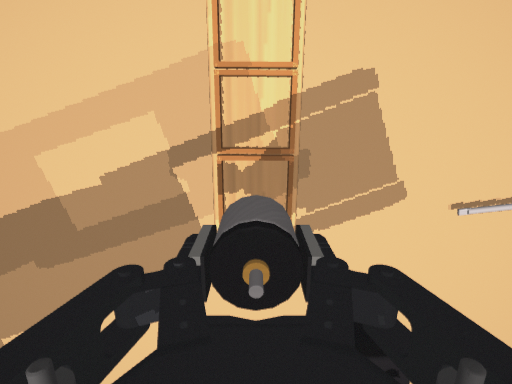

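Run:
```python
from h import *
import pickle,cv2
b=pickle.load(open("w5.pkl","rb"))
for xy in [(213.5,68.5),(299.5,68.5),(216,154.5),(296,154.5)]: print(atz(b,xy,25))
i=b["pixels"]
c=np.zeros((600,800,3),np.uint8);c[:,:]=cv2.resize(i[0:210,150:430],(800,600),interpolation=cv2.INTER_CUBIC)
# profile along columns
g=cv2.cvtColor(i,cv2.COLOR_BGR2HSV)
print(g[100,205:225,1],g[100,285:308,1]); print(g[55:80,256,1],g[145:165,256,1])
```

```text
[515.4 232.   25. ]
[581.4 216.7  25. ]
[499.4 166.   25. ]
[565.9 150.5  25. ]
[114 115 114 115 115 120 117 112 113 122 153 159 159 158 156 147 127 124
 123 119] [129 126 125 128 126 136 151 157 155 154 156 140 127 125 126 124 118 115
 114 114 114 115 114]
[105 106 105 106 105 109 125 158 157 159 160 160 147 123 126 158 158 156
 160 159 155 118 105 105 104] [124 125 129 150 159 159 159 158 149 134 153 158 161 159 157 146 124 124
 124 125]
```

>>> carry_out([
  {"jaw": 0.03,"translation": [0,0,0.025],"spin": 0},
  {"jaw": 0.03,"translation": [0,0,0.025],"spin": 0},
  {"jaw": 0.03,"translation": [0,0,0.02],"spin": 0},
  {"jaw": 0.03,"translation": [0,0,0.01],"spin": 0},
  {"jaw": 0.03,"translation": [0,0,0.004],"spin": 0},
  {"jaw": 0.03,"translation": [0,0,0.002],"spin": 0},
  {"jaw": 0.03,"translation": [0,0,0.001],"spin": 0},
  {"jaw": 0.03,"translation": [0,0,0],"spin": 0},
])

```text
time: 9.08
tool_pos: [525.4, 125.6, 33.1]
tcp_rot: [179.9, -0.0, 76.8]
ft_force: [-0.3, 0.6, -2.0]
finger_gap: 43.0
grip_force: 41.3
```

>>> carry_out([
  {"jaw": 0.03,"translation": [0,0,0],"spin": 0},
  {"jaw": 0.03,"translation": [0,0,0],"spin": 0},
  {"jaw": 0.03,"translation": [0,0,0],"spin": 0},
  {"jaw": 0.03,"translation": [0,0,0],"spin": 0},
  {"jaw": 0.03,"translation": [0,0,0],"spin": 0},
  {"jaw": 0.03,"translation": [0,0,0],"spin": 0},
  {"jaw": 0.03,"translation": [0,0,0],"spin": 0},
  {"jaw": 0.03,"translation": [0,0,0],"spin": 0},
])

```text
time: 9.75
tool_pos: [524.3, 125.5, 31.8]
tcp_rot: [-180.0, 0.0, 76.8]
ft_force: [-0.1, -0.4, -1.9]
finger_gap: 43.0
grip_force: 41.3
```

>>> carry_out([
  {"jaw": 0.03,"translation": [0,0,0.0007],"spin": 0},
  {"jaw": 0.03,"translation": [0,0,0],"spin": 0},
  {"jaw": 0.05,"translation": [0,0,0],"spin": 0},
  {"jaw": 0.085,"translation": [0,0,0],"spin": 0},
  {"jaw": 0.085,"translation": [0,0,0],"spin": 0},
  {"jaw": 0.085,"translation": [0,0,0],"spin": 0},
  {"jaw": 0.085,"translation": [0,0,0],"spin": 0},
  {"jaw": 0.085,"translation": [0,0,0],"spin": 0},
])

```text
time: 10.42
tool_pos: [524.4, 125.6, 31.2]
tcp_rot: [180.0, -0.0, 76.8]
ft_force: [-0.2, 0.2, 0.8]
finger_gap: 84.7
grip_force: 0.0
```

>>> carry_out([
  {"jaw": 0.085,"translation": [0,0,-0.01],"spin": 0},
  {"jaw": 0.085,"translation": [0,0,-0.03],"spin": 0},
  {"jaw": 0.085,"translation": [0,0,-0.03],"spin": 0},
  {"jaw": 0.085,"translation": [0,0,-0.03],"spin": 0},
  {"jaw": 0.085,"translation": [0,0,0],"spin": -0.05},
  {"jaw": 0.085,"translation": [0,0,0],"spin": 0},
  {"jaw": 0.085,"translation": [0,0,0],"spin": 0},
  {"jaw": 0.085,"translation": [0,0,0],"spin": 0},
])

```text
time: 11.08
tool_pos: [523.4, 125.4, 130.1]
tcp_rot: [-179.9, 0.0, 79.6]
ft_force: [0.6, -0.1, -1.3]
finger_gap: 85.0
grip_force: 0.0
```

```bash
python3 look.py w6 motor_squat
```

```text
motor_squat [255.9, 184.9] 0.83 z15 [524.2 126.3  15. ]
[523.3 125.4 129.8] [-1.7985e+02  5.0000e-02  7.9640e+01] 85.0
```

View pics/w6.png

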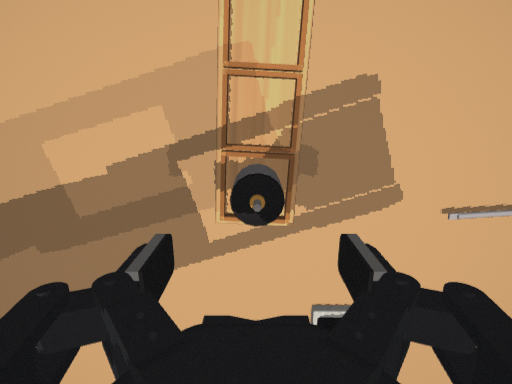

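>>> carry_out([
  {"jaw": 0.085,"translation": [-0.0373,0.0127,0],"spin": 0},
  {"jaw": 0.085,"translation": [-0.0373,0.0127,0],"spin": 0},
  {"jaw": 0.085,"translation": [-0.0373,0.0127,0],"spin": 0},
  {"jaw": 0.085,"translation": [-0.0373,0.0127,0],"spin": 0},
  {"jaw": 0.085,"translation": [-0.0373,0.0127,0],"spin": 0},
  {"jaw": 0.085,"translation": [-0.0373,0.0127,0],"spin": 0},
  {"jaw": 0.085,"translation": [-0.0373,0.0127,0],"spin": 0},
  {"jaw": 0.085,"translation": [-0.0373,0.0127,0],"spin": 0},
])

```text
time: 11.85
tool_pos: [570.1, -187.9, 130.0]
tcp_rot: [-179.9, -0.0, 79.6]
ft_force: [0.8, 0.7, 0.3]
finger_gap: 84.5
grip_force: 0.0
```

>>> carry_out([
  {"jaw": 0.085,"translation": [0,0,0],"spin": 0},
  {"jaw": 0.085,"translation": [0,0,0],"spin": 0},
  {"jaw": 0.085,"translation": [0,0,0],"spin": 0},
  {"jaw": 0.085,"translation": [0,0,0],"spin": 0},
  {"jaw": 0.085,"translation": [0,0,0],"spin": 0},
  {"jaw": 0.085,"translation": [0,0,0],"spin": 0},
  {"jaw": 0.085,"translation": [0,0,0],"spin": 0},
  {"jaw": 0.085,"translation": [0,0,0],"spin": 0},
])

```text
time: 12.52
tool_pos: [571.0, -185.5, 131.4]
tcp_rot: [180.0, 0.0, 79.7]
ft_force: [-0.4, 0.6, 0.4]
finger_gap: 84.6
grip_force: 0.0
```

```bash
python3 look.py w7 motor_stepper motor_geared motor_slim
```

```text
motor_stepper [255.0, 183.8] 0.64 z15 [ 571.4 -183.8   15. ]
motor_geared [396.4, 250.6] 0.8 z15 [ 702.1 -279.8   15. ]
motor_geared [164.3, 287.4] 0.67 z15 [ 455.3 -279.3   15. ]
motor_geared [253.7, 250.7] 0.6 z15 [ 557.3 -253.6   15. ]
motor_slim [255.6, 308.7] 0.57 z15 [ 546.7 -323.4   15. ]
[ 570.9 -186.1  131.3] [179.99   0.    79.7 ] 84.9
```

View pics/w7.png

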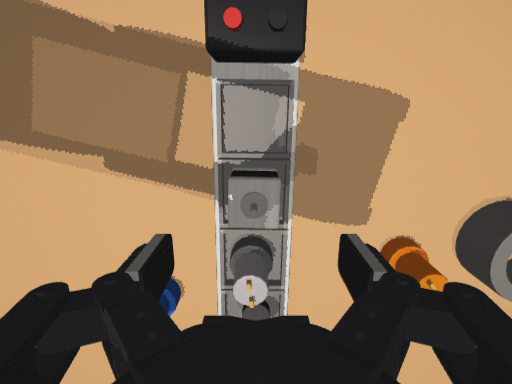

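>>> carry_out([
  {"jaw": 0.085,"translation": [0,0,0.026],"spin": 0},
  {"jaw": 0.085,"translation": [0,0,0.026],"spin": 0},
  {"jaw": 0.085,"translation": [0,0,0.026],"spin": 0},
  {"jaw": 0.085,"translation": [0,0,0.023],"spin": 0},
  {"jaw": 0.085,"translation": [0,0,0],"spin": 0},
  {"jaw": 0.085,"translation": [0,0,0],"spin": 0},
  {"jaw": 0.085,"translation": [0,0,0],"spin": 0},
  {"jaw": 0.03,"translation": [0,0,0],"spin": 0},
])

```text
time: 13.38
tool_pos: [572.6, -186.9, 32.7]
tcp_rot: [179.8, 0.0, 79.7]
ft_force: [0.0, -0.3, 0.9]
finger_gap: 74.8
grip_force: 0.0
```

>>> carry_out([
  {"jaw": 0.03,"translation": [0,0,0],"spin": 0},
  {"jaw": 0.03,"translation": [0,0,0],"spin": 0},
  {"jaw": 0.03,"translation": [0,0,0],"spin": 0},
  {"jaw": 0.03,"translation": [0,0,0],"spin": 0},
  {"jaw": 0.03,"translation": [0,0,0],"spin": 0},
  {"jaw": 0.03,"translation": [0,0,0],"spin": 0},
  {"jaw": 0.03,"translation": [0,0,0],"spin": 0},
  {"jaw": 0.03,"translation": [0,0,0],"spin": 0},
])

```text
time: 14.05
tool_pos: [571.7, -186.6, 31.7]
tcp_rot: [179.9, 0.0, 79.7]
ft_force: [-2.8, 1.3, 6.6]
finger_gap: 41.0
grip_force: 41.4
```

>>> carry_out([
  {"jaw": 0.03,"translation": [0,0,-0.01],"spin": 0},
  {"jaw": 0.03,"translation": [0,0,-0.02],"spin": 0},
  {"jaw": 0.03,"translation": [0,0,-0.03],"spin": 0},
  {"jaw": 0.03,"translation": [0,0,-0.03],"spin": 0},
  {"jaw": 0.03,"translation": [0.0366,-0.0098,0],"spin": 0},
  {"jaw": 0.03,"translation": [0.0366,-0.0098,0],"spin": 0},
  {"jaw": 0.03,"translation": [0.0366,-0.0098,0],"spin": 0},
  {"jaw": 0.03,"translation": [0.0366,-0.0098,0],"spin": 0},
])

```text
time: 14.72
tool_pos: [558.0, -33.9, 120.8]
tcp_rot: [180.0, -0.0, 79.6]
ft_force: [1.1, -0.2, -3.1]
finger_gap: 41.3
grip_force: 41.2
```

>>> carry_out([
  {"jaw": 0.03,"translation": [0.0366,-0.0098,0],"spin": 0},
  {"jaw": 0.03,"translation": [0.0366,-0.0098,0],"spin": 0},
  {"jaw": 0.03,"translation": [0.0366,-0.0098,0],"spin": 0},
  {"jaw": 0.03,"translation": [0.0366,-0.0098,0],"spin": 0},
  {"jaw": 0.03,"translation": [0.0366,-0.0098,0],"spin": 0},
  {"jaw": 0.03,"translation": [0.0366,-0.0098,0],"spin": 0},
  {"jaw": 0.03,"translation": [0,0,0],"spin": 0.056},
  {"jaw": 0.03,"translation": [0,0,0],"spin": 0},
])

```text
time: 15.38
tool_pos: [539.2, 193.7, 120.4]
tcp_rot: [-180.0, 0.0, 76.6]
ft_force: [-0.0, 0.1, -2.2]
finger_gap: 41.3
grip_force: 41.3
```

>>> carry_out([
  {"jaw": 0.03,"translation": [0,0,0],"spin": 0},
  {"jaw": 0.03,"translation": [0,0,0],"spin": 0},
  {"jaw": 0.03,"translation": [0,0,0],"spin": 0},
  {"jaw": 0.03,"translation": [0,0,0],"spin": 0},
  {"jaw": 0.03,"translation": [0,0,0],"spin": 0},
  {"jaw": 0.03,"translation": [0,0,0],"spin": 0},
  {"jaw": 0.03,"translation": [0,0,0],"spin": 0},
  {"jaw": 0.03,"translation": [0,0,0],"spin": 0},
])

```text
time: 16.05
tool_pos: [540.0, 191.2, 120.2]
tcp_rot: [-180.0, 0.0, 76.5]
ft_force: [-0.1, 0.3, -2.4]
finger_gap: 41.5
grip_force: 41.3
```

>>> carry_out([
  {"jaw": 0.03,"translation": [0.0003,0.0003,0.026],"spin": 0},
  {"jaw": 0.03,"translation": [0,0,0.026],"spin": 0},
  {"jaw": 0.03,"translation": [0,0,0.02],"spin": 0},
  {"jaw": 0.03,"translation": [0,0,0.009],"spin": 0},
  {"jaw": 0.03,"translation": [0,0,0.004],"spin": 0},
  {"jaw": 0.03,"translation": [0,0,0.002],"spin": 0},
  {"jaw": 0.03,"translation": [0,0,0.001],"spin": 0},
  {"jaw": 0.03,"translation": [0,0,0],"spin": 0},
])

```text
time: 16.72
tool_pos: [541.5, 191.9, 33.6]
tcp_rot: [179.9, -0.1, 76.5]
ft_force: [0.2, -0.4, -1.9]
finger_gap: 41.3
grip_force: 41.3
```

>>> carry_out([
  {"jaw": 0.03,"translation": [0,0,0],"spin": 0},
  {"jaw": 0.03,"translation": [0,0,0],"spin": 0},
  {"jaw": 0.03,"translation": [0,0,0],"spin": 0},
  {"jaw": 0.03,"translation": [0,0,0],"spin": 0},
  {"jaw": 0.03,"translation": [0,0,0],"spin": 0},
  {"jaw": 0.03,"translation": [0,0,0],"spin": 0},
  {"jaw": 0.03,"translation": [0,0,0],"spin": 0},
  {"jaw": 0.03,"translation": [0,0,0],"spin": 0},
])

```text
time: 17.38
tool_pos: [540.3, 191.6, 32.2]
tcp_rot: [-180.0, 0.0, 76.5]
ft_force: [0.2, -0.0, -3.0]
finger_gap: 41.3
grip_force: 41.3
```

>>> carry_out([
  {"jaw": 0.03,"translation": [0,0,0.0007],"spin": 0},
  {"jaw": 0.03,"translation": [0,0,0],"spin": 0},
  {"jaw": 0.05,"translation": [0,0,0],"spin": 0},
  {"jaw": 0.085,"translation": [0,0,0],"spin": 0},
  {"jaw": 0.085,"translation": [0,0,0],"spin": 0},
  {"jaw": 0.085,"translation": [0,0,0],"spin": 0},
  {"jaw": 0.085,"translation": [0,0,0],"spin": 0},
  {"jaw": 0.085,"translation": [0,0,0],"spin": 0},
])

```text
time: 18.05
tool_pos: [540.4, 191.7, 31.5]
tcp_rot: [180.0, -0.0, 76.5]
ft_force: [0.3, -1.1, 0.7]
finger_gap: 84.9
grip_force: 0.0
```

>>> carry_out([
  {"jaw": 0.085,"translation": [0,0,-0.01],"spin": 0},
  {"jaw": 0.085,"translation": [0,0,-0.03],"spin": 0},
  {"jaw": 0.085,"translation": [0,0,-0.03],"spin": 0},
  {"jaw": 0.085,"translation": [0,0,-0.04],"spin": 0},
  {"jaw": 0.085,"translation": [0,0,0],"spin": -0.056},
  {"jaw": 0.085,"translation": [0,0,0],"spin": 0},
  {"jaw": 0.085,"translation": [0,0,0],"spin": 0},
  {"jaw": 0.085,"translation": [0,0,0],"spin": 0},
])

```text
time: 18.72
tool_pos: [539.5, 191.4, 140.5]
tcp_rot: [-179.9, 0.0, 79.6]
ft_force: [0.2, -0.1, -0.4]
finger_gap: 84.7
grip_force: 0.0
```

```bash
python3 look.py w8 motor_stepper motor_squat
python3 - <<'E'
from h import *
import pickle
a=pickle.load(open("w3.pkl","rb"));b=pickle.load(open("w7.pkl","rb"))
print(tri([(a,(254.4,159.2)),(b,(250,290))]),atz(b,(250,290),77))
E
```

```text
motor_stepper [256.4, 183.6] 0.95 z15 [540.5 190.7  15. ]
motor_squat [252.9, 245.9] 0.78 z15 [524.6 124.2  15. ]
[539.3 191.4 140. ] [-1.7986e+02  6.0000e-02  7.9640e+01] 85.1
(array([ 555.1, -254.3,   78.9]), array([0.6, 0.6])) [ 554.2 -255.4   77. ]
```

>>> carry_out([
  {"jaw": 0.085,"translation": [-0.0396,0.0086,0],"spin": 0},
  {"jaw": 0.085,"translation": [-0.0396,0.0086,0],"spin": 0},
  {"jaw": 0.085,"translation": [-0.0396,0.0086,0],"spin": 0},
  {"jaw": 0.085,"translation": [-0.0396,0.0086,0],"spin": 0},
  {"jaw": 0.085,"translation": [-0.0396,0.0086,0],"spin": 0},
  {"jaw": 0.085,"translation": [-0.0396,0.0086,0],"spin": 0},
  {"jaw": 0.085,"translation": [-0.0396,0.0086,0],"spin": 0},
  {"jaw": 0.085,"translation": [-0.0396,0.0086,0],"spin": 0},
])

```text
time: 19.53
tool_pos: [550.5, -134.1, 140.7]
tcp_rot: [-179.9, -0.0, 79.7]
ft_force: [-0.2, 0.3, -0.2]
finger_gap: 85.0
grip_force: 0.0
```

>>> carry_out([
  {"jaw": 0.085,"translation": [-0.0396,0.0086,0],"spin": 0},
  {"jaw": 0.085,"translation": [-0.0396,0.0086,0],"spin": 0},
  {"jaw": 0.085,"translation": [-0.0396,0.0086,0],"spin": 0},
  {"jaw": 0.085,"translation": [0,0,0],"spin": 0},
  {"jaw": 0.085,"translation": [0,0,0],"spin": 0},
  {"jaw": 0.085,"translation": [0,0,0],"spin": 0},
  {"jaw": 0.085,"translation": [0,0,0],"spin": 0},
  {"jaw": 0.085,"translation": [0,0,0],"spin": 0},
])

```text
time: 20.2
tool_pos: [555.5, -252.3, 141.2]
tcp_rot: [-180.0, -0.0, 79.8]
ft_force: [-0.5, 1.0, -0.2]
finger_gap: 84.9
grip_force: 0.0
```

```bash
python3 look.py w9 motor_geared motor_slim
```

```text
motor_geared [256.1, 186.1] 0.68 z15 [ 556.  -255.5   15. ]
motor_geared [163.6, 230.3] 0.61 z15 [ 452.4 -285.4   15. ]
motor_geared [402.1, 190.5] 0.56 z15 [ 699.4 -286.1   15. ]
motor_slim [255.7, 246.9] 0.77 z15 [ 543.7 -321.4   15. ]
[ 555.7 -252.8  141.6] [180.    -0.    79.77] 84.7
```

View pics/w9.png

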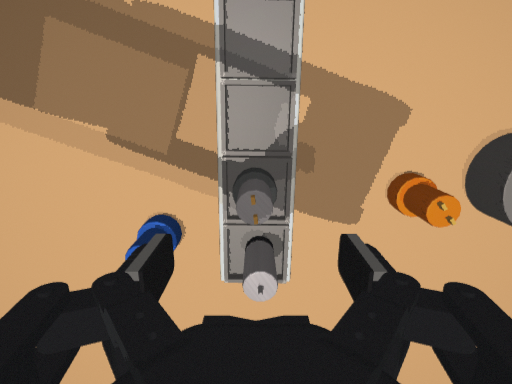

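>>> carry_out([
  {"jaw": 0.085,"translation": [0,0,0.026],"spin": 0},
  {"jaw": 0.085,"translation": [0,0,0.026],"spin": 0},
  {"jaw": 0.085,"translation": [0,0,0.026],"spin": 0},
  {"jaw": 0.085,"translation": [0,0,0.023],"spin": 0},
  {"jaw": 0.085,"translation": [0,0,0],"spin": 0},
  {"jaw": 0.085,"translation": [0,0,0],"spin": 0},
  {"jaw": 0.085,"translation": [0,0,0],"spin": 0},
  {"jaw": 0.02,"translation": [0,0,0],"spin": 0},
])

```text
time: 21.02
tool_pos: [557.1, -254.5, 43.1]
tcp_rot: [179.8, 0.1, 79.7]
ft_force: [-0.2, -0.1, 0.4]
finger_gap: 75.0
grip_force: 0.0
```

>>> carry_out([
  {"jaw": 0.02,"translation": [0,0,0],"spin": 0},
  {"jaw": 0.02,"translation": [0,0,0],"spin": 0},
  {"jaw": 0.02,"translation": [0,0,0],"spin": 0},
  {"jaw": 0.02,"translation": [0,0,0],"spin": 0},
  {"jaw": 0.02,"translation": [0,0,0],"spin": 0},
  {"jaw": 0.02,"translation": [0,0,0],"spin": 0},
  {"jaw": 0.02,"translation": [0,0,0],"spin": 0},
  {"jaw": 0.02,"translation": [0,0,0],"spin": 0},
])

```text
time: 21.68
tool_pos: [555.9, -254.2, 41.4]
tcp_rot: [179.9, 0.0, 79.7]
ft_force: [-1.4, 1.1, 5.4]
finger_gap: 28.8
grip_force: 39.6
```

Run:
```python
from h import *
import pickle
a=pickle.load(open("w3.pkl","rb"));b=pickle.load(open("w9.pkl","rb"))
print(tri([(a,(256.8,210)),(b,(260,286))]),atz(b,(260,286),83),atz(b,(255,200),77))
```

```text
(array([ 546.8, -324.5,   80.2]), array([0.1, 0.1])) [ 547.  -322.6   83. ] [ 555.9 -250.    77. ]
```

>>> carry_out([
  {"jaw": 0.02,"translation": [0,0,-0.01],"spin": 0},
  {"jaw": 0.02,"translation": [0,0,-0.03],"spin": 0},
  {"jaw": 0.02,"translation": [0,0,-0.03],"spin": 0},
  {"jaw": 0.02,"translation": [0,0,-0.03],"spin": 0},
  {"jaw": 0.02,"translation": [0.0387,-0.007,0],"spin": 0},
  {"jaw": 0.02,"translation": [0.0387,-0.007,0],"spin": 0},
  {"jaw": 0.02,"translation": [0.0387,-0.007,0],"spin": 0},
  {"jaw": 0.02,"translation": [0.0387,-0.007,0],"spin": 0},
])

```text
time: 22.35
tool_pos: [555.1, -95.1, 140.9]
tcp_rot: [180.0, -0.0, 79.6]
ft_force: [1.1, 0.3, -2.0]
finger_gap: 29.1
grip_force: 39.9
```

>>> carry_out([
  {"jaw": 0.02,"translation": [0.0387,-0.007,0],"spin": 0},
  {"jaw": 0.02,"translation": [0.0387,-0.007,0],"spin": 0},
  {"jaw": 0.02,"translation": [0.0387,-0.007,0],"spin": 0},
  {"jaw": 0.02,"translation": [0.0387,-0.007,0],"spin": 0},
  {"jaw": 0.02,"translation": [0.0387,-0.007,0],"spin": 0},
  {"jaw": 0.02,"translation": [0.0387,-0.007,0],"spin": 0},
  {"jaw": 0.02,"translation": [0.0387,-0.007,0],"spin": 0},
  {"jaw": 0.02,"translation": [0.0387,-0.007,0],"spin": 0},
])

```text
time: 23.02
tool_pos: [555.3, 220.0, 140.8]
tcp_rot: [-180.0, 0.0, 79.7]
ft_force: [1.6, -0.5, -1.5]
finger_gap: 29.2
grip_force: 39.9
```

>>> carry_out([
  {"jaw": 0.02,"translation": [0.0387,-0.007,0],"spin": 0},
  {"jaw": 0.02,"translation": [0,0,0],"spin": 0.056},
  {"jaw": 0.02,"translation": [0,0,0],"spin": 0},
  {"jaw": 0.02,"translation": [0,0,0],"spin": 0},
  {"jaw": 0.02,"translation": [0,0,0],"spin": 0},
  {"jaw": 0.02,"translation": [0,0,0],"spin": 0},
  {"jaw": 0.02,"translation": [0,0,0],"spin": 0},
  {"jaw": 0.02,"translation": [0,0,0],"spin": 0},
])

```text
time: 23.68
tool_pos: [556.2, 256.4, 140.6]
tcp_rot: [180.0, 0.0, 76.4]
ft_force: [-0.8, 0.3, -2.2]
finger_gap: 28.8
grip_force: 40.0
```

>>> carry_out([
  {"jaw": 0.02,"translation": [0.0007,0,0.026],"spin": 0},
  {"jaw": 0.02,"translation": [0,0,0.026],"spin": 0},
  {"jaw": 0.02,"translation": [0,0,0.026],"spin": 0},
  {"jaw": 0.02,"translation": [0,0,0.012],"spin": 0},
  {"jaw": 0.02,"translation": [0,0,0.005],"spin": 0},
  {"jaw": 0.02,"translation": [0,0,0.002],"spin": 0},
  {"jaw": 0.02,"translation": [0,0,0.001],"spin": 0},
  {"jaw": 0.02,"translation": [0,0,0],"spin": 0},
])

```text
time: 24.35
tool_pos: [557.4, 258.5, 44.2]
tcp_rot: [179.9, -0.1, 76.5]
ft_force: [-0.1, -0.0, -2.2]
finger_gap: 29.1
grip_force: 40.0
```

>>> carry_out([
  {"jaw": 0.02,"translation": [0,0,0],"spin": 0},
  {"jaw": 0.02,"translation": [0,0,0],"spin": 0},
  {"jaw": 0.02,"translation": [0,0,0],"spin": 0},
  {"jaw": 0.02,"translation": [0,0,0],"spin": 0},
  {"jaw": 0.02,"translation": [0,0,0],"spin": 0},
  {"jaw": 0.02,"translation": [0,0,0],"spin": 0},
  {"jaw": 0.02,"translation": [0,0,0],"spin": 0},
  {"jaw": 0.02,"translation": [0,0,0],"spin": 0},
])

```text
time: 25.02
tool_pos: [556.1, 258.1, 42.4]
tcp_rot: [-180.0, 0.0, 76.5]
ft_force: [-0.6, 0.7, -2.5]
finger_gap: 29.3
grip_force: 40.0
```

>>> carry_out([
  {"jaw": 0.02,"translation": [0,0,0.0009],"spin": 0},
  {"jaw": 0.02,"translation": [0,0,0],"spin": 0},
  {"jaw": 0.04,"translation": [0,0,0],"spin": 0},
  {"jaw": 0.085,"translation": [0,0,0],"spin": 0},
  {"jaw": 0.085,"translation": [0,0,0],"spin": 0},
  {"jaw": 0.085,"translation": [0,0,0],"spin": 0},
  {"jaw": 0.085,"translation": [0,0,0],"spin": 0},
  {"jaw": 0.085,"translation": [0,0,0],"spin": 0},
])

```text
time: 25.68
tool_pos: [556.2, 258.1, 41.7]
tcp_rot: [180.0, -0.0, 76.5]
ft_force: [-0.0, -0.4, 0.3]
finger_gap: 84.8
grip_force: 0.0
```

>>> carry_out([
  {"jaw": 0.085,"translation": [0,0,-0.01],"spin": 0},
  {"jaw": 0.085,"translation": [0,0,-0.03],"spin": 0},
  {"jaw": 0.085,"translation": [0,0,-0.03],"spin": 0},
  {"jaw": 0.085,"translation": [0,0,-0.04],"spin": 0},
  {"jaw": 0.085,"translation": [0,0,0],"spin": -0.056},
  {"jaw": 0.085,"translation": [0,0,0],"spin": 0},
  {"jaw": 0.085,"translation": [0,0,0],"spin": 0},
  {"jaw": 0.085,"translation": [0,0,0],"spin": 0},
])

```text
time: 26.35
tool_pos: [555.3, 257.8, 150.5]
tcp_rot: [-179.9, 0.1, 79.6]
ft_force: [-0.0, -0.8, -0.3]
finger_gap: 84.8
grip_force: 0.0
```

```bash
python3 look.py w10 motor_geared motor_stepper ship_rack
```

```text
motor_geared [255.5, 179.1] 0.94 z15 [555.9 259.3  15. ]
motor_stepper [253.3, 245.0] 0.62 z15 [540.  186.5  15. ]
ship_rack [253.3, 206.3] 0.85 z15 [548.2 230.7  15. ]
[555.3 257.8 150.2] [-1.7988e+02  7.0000e-02  7.9650e+01] 84.9
```

View pics/w10.png

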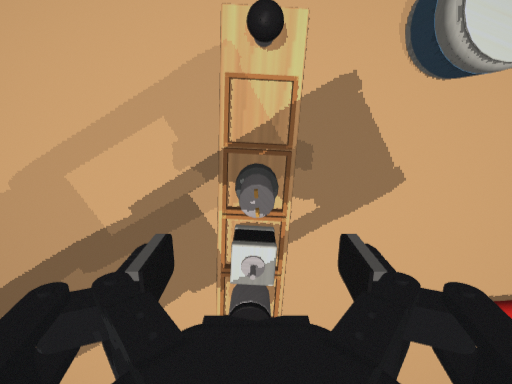

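>>> carry_out([
  {"jaw": 0.085,"translation": [-0.0382,0.0063,0],"spin": 0},
  {"jaw": 0.085,"translation": [-0.0382,0.0063,0],"spin": 0},
  {"jaw": 0.085,"translation": [-0.0382,0.0063,0],"spin": 0},
  {"jaw": 0.085,"translation": [-0.0382,0.0063,0],"spin": 0},
  {"jaw": 0.085,"translation": [-0.0382,0.0063,0],"spin": 0},
  {"jaw": 0.085,"translation": [-0.0382,0.0063,0],"spin": 0},
  {"jaw": 0.085,"translation": [-0.0382,0.0063,0],"spin": 0},
  {"jaw": 0.085,"translation": [-0.0382,0.0063,0],"spin": 0},
])

```text
time: 27.22
tool_pos: [550.3, -53.3, 151.1]
tcp_rot: [-179.9, -0.0, 79.7]
ft_force: [0.7, -0.5, 0.4]
finger_gap: 84.9
grip_force: 0.0
```

>>> carry_out([
  {"jaw": 0.085,"translation": [-0.0382,0.0063,0],"spin": 0},
  {"jaw": 0.085,"translation": [-0.0382,0.0063,0],"spin": 0},
  {"jaw": 0.085,"translation": [-0.0382,0.0063,0],"spin": 0},
  {"jaw": 0.085,"translation": [-0.0382,0.0063,0],"spin": 0},
  {"jaw": 0.085,"translation": [-0.0382,0.0063,0],"spin": 0},
  {"jaw": 0.085,"translation": [-0.0382,0.0063,0],"spin": 0},
  {"jaw": 0.085,"translation": [-0.0382,0.0063,0],"spin": 0},
  {"jaw": 0.085,"translation": [0,0,0],"spin": 0},
])

```text
time: 27.88
tool_pos: [544.8, -329.3, 150.7]
tcp_rot: [-180.0, 0.1, 79.4]
ft_force: [1.2, 0.4, 0.1]
finger_gap: 85.2
grip_force: 0.0
```

>>> carry_out([
  {"jaw": 0.085,"translation": [0,0,0],"spin": 0},
  {"jaw": 0.085,"translation": [0,0,0],"spin": 0},
  {"jaw": 0.085,"translation": [0,0,0],"spin": 0},
  {"jaw": 0.085,"translation": [0,0,0],"spin": 0},
  {"jaw": 0.085,"translation": [0,0,0],"spin": 0},
  {"jaw": 0.085,"translation": [0,0,0],"spin": 0},
  {"jaw": 0.085,"translation": [0,0,0],"spin": 0},
  {"jaw": 0.085,"translation": [0,0,0],"spin": 0},
])

```text
time: 28.55
tool_pos: [546.7, -322.2, 151.7]
tcp_rot: [180.0, 0.0, 79.7]
ft_force: [0.1, -0.4, 0.3]
finger_gap: 85.2
grip_force: 0.0
```

```bash
python3 look.py w11 motor_slim
python3 - <<'E'
from h import *
import pickle,cv2
b=pickle.load(open("w10.pkl","rb"))
P=[atz(b,c,25) for c in [(225,73),(298,76),(226,147),(293,149)]];print(*P,np.mean(P,0))
w=pickle.load(open("w11.pkl","rb"));g=cv2.cvtColor(w["pixels"],cv2.COLOR_BGR2GRAY)
cs=cv2.HoughCircles(g[150:270,200:310],cv2.HOUGH_GRADIENT,1,10,param1=80,param2=12,minRadius=12,maxRadius=25)
print(None if cs is None else [(c[0]+200,c[1]+150,c[2],atz(w,(c[0]+200,c[1]+150),83)) for c in cs[0][:3]])
E
```

```text
motor_slim [251.5, 180.7] 0.75 z15 [ 543.1 -321.8   15. ]
[ 546.6 -322.4  151.7] [1.7999e+02 1.0000e-02 7.9700e+01] 84.7
[547.1 362.7  25. ] [611.  348.4  25. ] [534.2 298.   25. ] [597.1 284.5  25. ] [572.35 323.4   25.  ]
[(np.float32(255.5), np.float32(202.5), np.float32(17.7), array([ 546.9, -323.5,   83. ])), (np.float32(236.5), np.float32(196.5), np.float32(21.0), array([ 533. , -315.8,   83. ])), (np.float32(260.5), np.float32(176.5), np.float32(24.4), array([ 554.5, -303.2,   83. ]))]
```

>>> carry_out([
  {"jaw": 0.085,"translation": [-0.0005,0,0.026],"spin": 0},
  {"jaw": 0.085,"translation": [0,0,0.026],"spin": 0},
  {"jaw": 0.085,"translation": [0,0,0.026],"spin": 0},
  {"jaw": 0.085,"translation": [0,0,0.026],"spin": 0},
  {"jaw": 0.085,"translation": [0,0,0.002],"spin": 0},
  {"jaw": 0.085,"translation": [0,0,0],"spin": 0},
  {"jaw": 0.085,"translation": [0,0,0],"spin": 0},
  {"jaw": 0.02,"translation": [0,0,0],"spin": 0},
])

```text
time: 29.32
tool_pos: [547.9, -324.1, 48.2]
tcp_rot: [179.8, 0.1, 79.7]
ft_force: [1.0, -0.1, -0.1]
finger_gap: 75.1
grip_force: 0.0
```

>>> carry_out([
  {"jaw": 0.02,"translation": [0,0,0],"spin": 0},
  {"jaw": 0.02,"translation": [0,0,0],"spin": 0},
  {"jaw": 0.02,"translation": [0,0,0],"spin": 0},
  {"jaw": 0.02,"translation": [0,0,0],"spin": 0},
  {"jaw": 0.02,"translation": [0,0,0],"spin": 0},
  {"jaw": 0.02,"translation": [0,0,0],"spin": 0},
  {"jaw": 0.02,"translation": [0,0,0],"spin": 0},
  {"jaw": 0.02,"translation": [0,0,0],"spin": 0},
])

```text
time: 29.98
tool_pos: [546.9, -323.4, 46.6]
tcp_rot: [179.9, 0.0, 79.7]
ft_force: [-0.4, -0.0, 6.6]
finger_gap: 29.1
grip_force: 39.5
```

>>> carry_out([
  {"jaw": 0.02,"translation": [0,0,-0.01],"spin": 0},
  {"jaw": 0.02,"translation": [0,0,-0.03],"spin": 0},
  {"jaw": 0.02,"translation": [0,0,-0.03],"spin": 0},
  {"jaw": 0.02,"translation": [0,0,-0.03],"spin": 0},
  {"jaw": 0.02,"translation": [0.0401,-0.0057,0],"spin": 0},
  {"jaw": 0.02,"translation": [0.0401,-0.0057,0],"spin": 0},
  {"jaw": 0.02,"translation": [0.0401,-0.0057,0],"spin": 0},
  {"jaw": 0.02,"translation": [0.0401,-0.0057,0],"spin": 0},
])

```text
time: 30.65
tool_pos: [552.1, -159.6, 145.8]
tcp_rot: [-180.0, -0.0, 79.6]
ft_force: [0.2, 0.5, -0.8]
finger_gap: 29.1
grip_force: 40.1
```

>>> carry_out([
  {"jaw": 0.02,"translation": [0.0401,-0.0057,0],"spin": 0},
  {"jaw": 0.02,"translation": [0.0401,-0.0057,0],"spin": 0},
  {"jaw": 0.02,"translation": [0.0401,-0.0057,0],"spin": 0},
  {"jaw": 0.02,"translation": [0.0401,-0.0057,0],"spin": 0},
  {"jaw": 0.02,"translation": [0.0401,-0.0057,0],"spin": 0},
  {"jaw": 0.02,"translation": [0.0401,-0.0057,0],"spin": 0},
  {"jaw": 0.02,"translation": [0.0401,-0.0057,0],"spin": 0},
  {"jaw": 0.02,"translation": [0.0401,-0.0057,0],"spin": 0},
])

```text
time: 31.32
tool_pos: [564.6, 164.6, 145.8]
tcp_rot: [-180.0, 0.0, 79.7]
ft_force: [2.1, -1.2, -1.7]
finger_gap: 29.2
grip_force: 40.1
```

>>> carry_out([
  {"jaw": 0.02,"translation": [0.0401,-0.0057,0],"spin": 0},
  {"jaw": 0.02,"translation": [0.0401,-0.0057,0],"spin": 0},
  {"jaw": 0.02,"translation": [0.0401,-0.0057,0],"spin": 0},
  {"jaw": 0.02,"translation": [0.0401,-0.0057,0],"spin": 0},
  {"jaw": 0.02,"translation": [0,0,0],"spin": 0.056},
  {"jaw": 0.02,"translation": [0,0,0],"spin": 0},
  {"jaw": 0.02,"translation": [0,0,0],"spin": 0},
  {"jaw": 0.02,"translation": [0,0,0],"spin": 0},
])

```text
time: 31.98
tool_pos: [571.5, 323.5, 145.4]
tcp_rot: [-180.0, 0.0, 76.5]
ft_force: [-0.3, 0.4, -2.2]
finger_gap: 29.0
grip_force: 40.1
```

>>> carry_out([
  {"jaw": 0.02,"translation": [0,0,0],"spin": 0},
  {"jaw": 0.02,"translation": [0,0,0],"spin": 0},
  {"jaw": 0.02,"translation": [0,0,0],"spin": 0},
  {"jaw": 0.02,"translation": [0,0,0],"spin": 0},
  {"jaw": 0.02,"translation": [0,0,0],"spin": 0},
  {"jaw": 0.02,"translation": [0,0,0],"spin": 0},
  {"jaw": 0.02,"translation": [0,0,0],"spin": 0},
  {"jaw": 0.02,"translation": [0,0,0],"spin": 0},
])

```text
time: 32.65
tool_pos: [571.6, 324.5, 145.6]
tcp_rot: [-180.0, -0.0, 76.5]
ft_force: [0.6, -0.3, -2.2]
finger_gap: 29.2
grip_force: 40.1
```

>>> carry_out([
  {"jaw": 0.02,"translation": [-0.0008,0.0004,0.026],"spin": 0},
  {"jaw": 0.02,"translation": [0,0,0.026],"spin": 0},
  {"jaw": 0.02,"translation": [0,0,0.026],"spin": 0},
  {"jaw": 0.02,"translation": [0,0,0.012],"spin": 0},
  {"jaw": 0.02,"translation": [0,0,0.005],"spin": 0},
  {"jaw": 0.02,"translation": [0,0,0.002],"spin": 0},
  {"jaw": 0.02,"translation": [0,0,0.001],"spin": 0},
  {"jaw": 0.02,"translation": [0,0,0],"spin": 0},
])

```text
time: 33.32
tool_pos: [573.0, 324.2, 49.4]
tcp_rot: [179.9, -0.1, 76.5]
ft_force: [-0.3, 0.8, -2.1]
finger_gap: 29.3
grip_force: 40.2
```

>>> carry_out([
  {"jaw": 0.02,"translation": [0,0,0],"spin": 0},
  {"jaw": 0.02,"translation": [0,0,0],"spin": 0},
  {"jaw": 0.02,"translation": [0,0,0],"spin": 0},
  {"jaw": 0.02,"translation": [0,0,0],"spin": 0},
  {"jaw": 0.02,"translation": [0,0,0],"spin": 0},
  {"jaw": 0.02,"translation": [0,0,0],"spin": 0},
  {"jaw": 0.02,"translation": [0,0,0],"spin": 0},
  {"jaw": 0.02,"translation": [0,0,0],"spin": 0},
])

```text
time: 33.98
tool_pos: [571.7, 323.6, 47.5]
tcp_rot: [-180.0, 0.0, 76.5]
ft_force: [0.1, 0.1, -2.3]
finger_gap: 29.1
grip_force: 40.2
```

Release, rise 150 mm and check.

>>> carry_out([
  {"jaw": 0.02,"translation": [0,0,0.0009],"spin": 0},
  {"jaw": 0.02,"translation": [0,0,0],"spin": 0},
  {"jaw": 0.04,"translation": [0,0,0],"spin": 0},
  {"jaw": 0.085,"translation": [0,0,0],"spin": 0},
  {"jaw": 0.085,"translation": [0,0,0],"spin": 0},
  {"jaw": 0.085,"translation": [0,0,0],"spin": 0},
  {"jaw": 0.085,"translation": [0,0,0],"spin": 0},
  {"jaw": 0.085,"translation": [0,0,0],"spin": 0},
])

```text
time: 34.65
tool_pos: [571.9, 323.6, 46.8]
tcp_rot: [180.0, -0.0, 76.5]
ft_force: [-0.5, 0.7, 0.0]
finger_gap: 85.1
grip_force: 0.0
```

>>> carry_out([
  {"jaw": 0.085,"translation": [0,0,-0.01],"spin": 0},
  {"jaw": 0.085,"translation": [0,0,-0.03],"spin": 0},
  {"jaw": 0.085,"translation": [0,0,-0.04],"spin": 0},
  {"jaw": 0.085,"translation": [0,0,-0.04],"spin": 0},
  {"jaw": 0.085,"translation": [0,0,-0.04],"spin": 0},
  {"jaw": 0.085,"translation": [-0.03,0,-0.02],"spin": 0},
  {"jaw": 0.085,"translation": [-0.04,0,0],"spin": 0},
  {"jaw": 0.085,"translation": [-0.04,0,0],"spin": 0},
])

```text
time: 35.32
tool_pos: [547.0, 216.7, 230.6]
tcp_rot: [179.7, -0.2, 76.6]
ft_force: [0.6, -0.9, -0.2]
finger_gap: 85.0
grip_force: 0.0
```

>>> carry_out([
  {"jaw": 0.085,"translation": [-0.04,0,-0.01],"spin": 0},
  {"jaw": 0.085,"translation": [0,0,-0.03],"spin": 0},
  {"jaw": 0.085,"translation": [0,0,-0.03],"spin": 0},
  {"jaw": 0.085,"translation": [0,0,0],"spin": 0},
  {"jaw": 0.085,"translation": [0,0,0],"spin": 0},
  {"jaw": 0.085,"translation": [0,0,0],"spin": 0},
  {"jaw": 0.085,"translation": [0,0,0],"spin": 0},
  {"jaw": 0.085,"translation": [0,0,0],"spin": 0},
])

```text
time: 35.98
tool_pos: [536.1, 177.9, 295.4]
tcp_rot: [-179.9, 0.1, 76.5]
ft_force: [-0.9, -0.1, 0.3]
finger_gap: 84.9
grip_force: 0.0
```

Run:
```python
from bench import r
import cv2,numpy as np
s=r.snapshot("scene")["pixels"];w=r.snapshot("wrist")["pixels"];d=r.snapshot("side")["pixels"]
c=np.zeros((600,800,3),np.uint8);c[:300,:500]=cv2.resize(s[130:250,280:480],(500,300),interpolation=cv2.INTER_CUBIC)
c[300:,:400]=cv2.resize(w,(400,300));c[300:,400:]=cv2.resize(d[90:210,180:340],(400,300),interpolation=cv2.INTER_CUBIC)
cv2.imwrite("pics/end.png",c)
```

```text
(no output)
```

View pics/end.png

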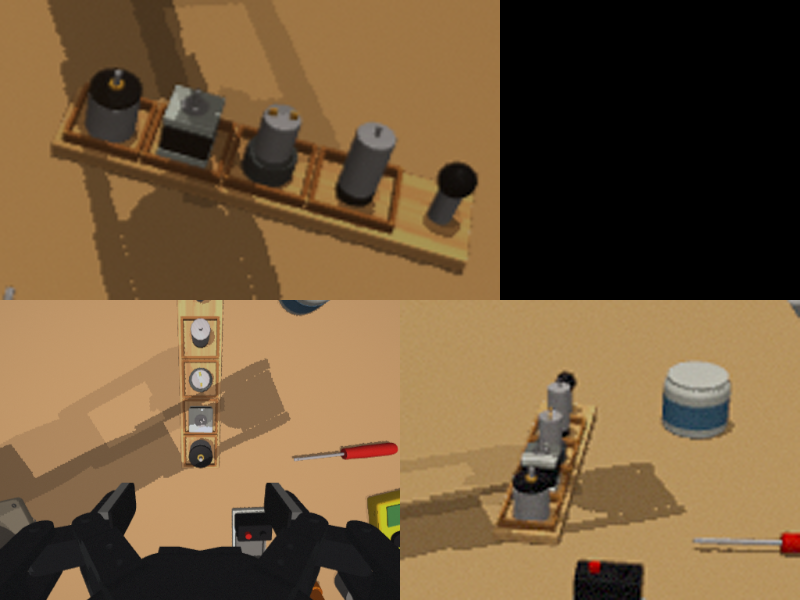

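All four stand upright in the shipping rack (scene crop, left to right: squat, stepper, geared, slim, then the post), each inside its own pocket, and the gripper is clear.

```bash
python3 -c "
from bench import r
print(r.hand_in())"
```

```text
the job is handed in; nothing more can be done
None
```

The four motors are in the shipping rack in reverse order (from the far end to the post: squat, stepper, geared, slim), each upright in its own pocket in the final pictures; the job was handed in at about 36 s of the 104 s allowed.

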